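# Pull the tester module off its sprung dock rail

### The job

Take the tester module off the sloped dock: slide it along its rail to the open end until it meets the end stop, then pull it straight off the slope against the two sprung clips without wrenching the dock, keeping clear of the light bar above. Set it down gently in the shallow metal tray, standing flat on its foot near the middle, let go, and leave the screwdriver, the can and the phone where they are.

Things in the scene. Friction and masses are not known exactly. Their poses are not given: they have to be found in the camera images.
- module: Tester module: grey block 40 x 40 mm, 45 tall (its z 5 to 50 mm), small dark window, on a black foot plate 60 (its x) x 40 (its y) x 5 mm; 0.15 to 0.31 kg. Origin: centre of the foot's underside; z out through the block. Docked, z leans 35 deg from vertical to the robot's side, x points up the slope, y runs level along the rail. Press or pull it against the dock with no more than 90 N.
- module_grip (a point): On the module's axis, 36 mm above its underside: where to grip it. The two faces across its y, 40 mm apart, are free for fingers higher than 14 mm above the underside while docked. Sprung clips at the rail's open end: when the foot is at the end stop, pulling along the module's z makes them yield; the pull peaks at 10 to 18 N in all, and they let go after about 15 mm.
- dock_bed (a point): Centre of the dock's sloped bed. Slippery steel lips (tops 13 mm over the bed) overhang the foot's upper and lower edges with 2 mm play: it can only slide. Sliding 40 to 120 mm to its own +y brings it to a solid stop 13 mm tall, unmeasured: feel for it. Only within 4 mm of the stop is the foot clear of the lips, held by the clips alone. If it will not yield, lower it and slide on.
- dock: Dock: fixed grey wedge stand, 250 mm long (its y), about 115 mm deep, its bed rising away from the robot at 35 deg. Origin: on the table under the middle of the bed, which is 50 mm up. Its y is the docked module's y; x level, to the high side. The rail is clamped to the bed at an unmeasured place along y.
- light_bar (a point): Middle of the underside of the light bar that runs along the dock's y, 250 mm long, 28 mm deep, 16 mm thick, 172 mm above the table, on 14 mm posts at dock x = 55, y = -118 and 118 mm with arms at the bar's height. It bars an upright gripper from the module; one leaning along the docked module's z has about 58 mm from its centre plane to the bar.
- tray: The shallow aluminium tray, fixed, 125 x 125 mm outside, 18 mm tall, 4 mm walls, inner floor 4 mm above the table. Origin: centre of its underside; z up. The dock and the tray can stand on either side.
- driver: A small screwdriver, about 150 mm, lying on the table; leave it alone. Origin near its middle on the table.
- can: An upright spray can, 52 mm across and 130 mm tall; leave it alone. Origin: centre of its base.
- phone: A black phone 146 x 71 x 9 mm lying flat; leave it alone. Origin: centre of its underside.
There are look-alikes about, which are no part of the job. Of the things shaped like the module, the grey one is meant.

How it is judged:
On the way:
1. the module is off the rail and clear of the dock (contact force between module and dock below 0.1 N and height (world z) of module above 0.065 m and contact force between module and the fingers above 1 N), for 0.1 s.
At the end, for the whole second after the job is handed in: The module stands on its foot on the tray's floor (underside below 8 mm over the table, within 0.08 rad of upright), its centre within 30 mm of the tray's centre along each tray axis, at rest and released (x of module in the frame of tray between -0.03 and 0.03 m and y of module in the frame of tray between -0.03 and 0.03 m and z of module in the frame of tray between 0 and 0.008 m and angle between module's own z axis and vertical below 0.08 rad and linear speed of module below 0.02 m/s and contact force between module and the fingers below 0.05 N); the robot touches nothing.
It fails at once if the module is wrenched: more than 90 N between it and the dock (contact force between module and dock above 90 N).
It fails at once if the module is dropped or slammed into the tray: faster than 0.45 m/s when less than 60 mm above the table at the tray (linear speed of module above 0.45 m/s and height (world z) of module below 0.06 m and horizontal distance between module and tray below 0.09 m).
It fails at once if the driver is moved more than 20 mm (distance of driver from where it was at the start of the episode above 0.02 m).
It fails at once if the can is moved more than 20 mm (distance of can from where it was at the start of the episode above 0.02 m).
It fails at once if the phone is moved more than 20 mm (distance of phone from where it was at the start of the episode above 0.02 m).
It also fails if it takes over 51 s, if anything falls off the work surface, if the arm or the gripper's body presses on something with over 40 N, if the wrist force passes 120 N, or if a joint passes its speed limit or range.

### The arm

A 6-joint arm with a two-finger parallel gripper is mounted at the origin on the work surface. World frame = base frame: x ahead of the robot, y to its left, z up, the work surface at z = 0. Lengths are in m, angles in rad, forces in N, time in s.
With the tool pointing down it reaches from about 0.2 to 0.875 m from the base axis. Payload 3.4 kg.
Tool frame: the origin (TCP) lies between the finger pads; the fingertips stand 25 mm ahead of it and the grasp point (between the pads) lies 6 mm ahead of it (r.nose_length is the z of the fingertips in the tool frame, in m); z points along the fingers, y is the line along which they close (so a half turn about z gives the same grasp; the last joint's range is limited). The gripper opens to 94 mm and grips with 3 to 60 N. Pads are 16 mm wide; open, the fingers measure 119 mm over their backs; the gripper's body (75 mm by 177 mm) begins 78 mm behind the grasp point.
Start: joints at [-1.228, 0.276, 1.505, -0, 1.361, -0.121], TCP at [0.257, -0.514, 0.23] pointing down, gripper open.
Joint ranges: [-2.89, 2.89], [-0.75, 2.08], [0.22, 2.7], [-1.18, 4.32], [0.11, 2.71], [-2.7, 2.7]. Speed limits (rad/s): [2.57, 2.57, 3.14, 3.14, 3.14, 3.14].

### API

Orientations are given as a unit quaternion [w, x, y, z].
In Python, from plant import r, gripper_to, inverse_kinematics, vision, models, telemetry gives the robot as it stands. Calls block until the motion is done:
- r.move_to(position, orientation): joint-space move of the TCP to a pose.
- r.move_l(position, rot=None, vel=0.15, guard=None): straight line of the TCP; rot=None keeps the orientation; vel is the mean speed in m/s. With guard (N) it stops when the force on the tool has changed by that much, and returns True; else False.
- r.movej(angles): joint-space move.
- gripper_to(opening, f_grip=None): finger opening in m; f_grip is the grip in N (None keeps the last); returns when the fingers have stopped.
- r.hold(seconds).
- inverse_kinematics(position, orientation): joint angles nearest the present ones, or None.
- vision.snapshot(name): name is "side" or "top"; returns the picture (384x512x3 uint8, red, green, blue); there is no depth.
- vision.get_calibration(name): a dict with "fx", "fy", "cx", "cy" (pixels), "position" and "orientation" of the camera in the world. Camera axes: x right, y down, z forward; pixel columns grow to the right and rows downward; lengths in m; the calibration is good to about 2 mm. A picture is of the moment at which its call begins. get_calibration takes no time and is no camera call.
A pose or a line that the arm cannot do raises r.PlanningError and nothing moves.
- r.sign_off(): hands the job in; it is judged then, once.
Trained networks look in the newest picture that a camera, given by its name, has taken for a name from the list of things; names that differ only in an ending like _2 or _b are one class to them, and where a whole thing is asked for, a point or a joint stands for the part that bears it (a point fixed in the world has none). Each returns a list of dicts, best first, with "score" (0 to 1); they miss things now and then, are a little off and sometimes report something else, mostly with a low value. They report only what shows in the picture. A call takes as long as a camera call. They do not tell look-alikes from the thing itself.
- models.boxes_of(thing, camera): "at" ([x, y, z] in m, in world coordinates, good to about 4 mm: the middle of the surface that is visible of it).
- models.regions_of(thing, camera): "pixels" (384x512 bool, what is visible of it).
- models.mark_of(thing, camera): "at" ([x, y, z] in m, in world coordinates, good to about 4 mm: a listed point, or the origin of a listed thing).
Readings, each from a call of its own:
- telemetry.current_t(): time.
- telemetry.current_joints(): joint angles.
- telemetry.current_dq(): joint speeds.
- telemetry.current_joint_efforts(): joint torques, N m.
- telemetry.current_ee_pos(): TCP position.
- telemetry.current_tool_rot(): TCP orientation.
- telemetry.current_wrist_force(): force on the tool from outside, world axes, zero at the start.
- telemetry.current_torque(): the same for the moment, N m.
- telemetry.current_opening(): finger opening in m.
- telemetry.current_finger_force(): force on a finger pad.
Only numpy, scipy, OpenCV 4.12 (cv2) and the standard library are available. Lean on these libraries where they do the work, as an engineer would, in place of code of your own. Each camera call takes 0.05 s, during which the arm holds its last target. There are 200 camera calls.

## Working session

There is one attempt and no reset: what is moved stays moved. The work goes in short steps, each a Python script; the robot and the scene stay as the last script left them, time stands still between calls to the robot, and variables do not carry over. Pictures are saved under pics/ and viewed, at most 10 in all, crops included, and the job is handed in when it is done.

```bash
ls; mkdir -p pics; python3 - <<'E'
from plant import r,vision,models,telemetry
import cv2,numpy as np
for c in("side","top"):
    im=vision.snapshot(c); cv2.imwrite(f"pics/{c}0.png",im[:,:,::-1])
    k=vision.get_calibration(c); print(c,k)
    for t in("module","module_grip","dock_bed","dock","light_bar","tray","driver","can","phone"):
        print(t,[(np.round(d["at"],3).tolist(),round(d["score"],2)) for d in models.mark_of(t,c)][:4])
print(telemetry.current_t(),telemetry.current_tool_rot())
E
```

```text
pics
side {'fx': 429.9076230140053, 'fy': 429.9076230140053, 'cx': 255.9832896140216, 'cy': 189.42699124723347, 'position': array([0.51124448, 0.82779282, 0.72666515]), 'orientation': array([ 0.01831491, -0.01488045,  0.87811375, -0.47786963])}
module [([0.45, -0.226, 0.022], 0.71), ([0.58, -0.256, 0.045], 0.7)]
module_grip [([0.427, -0.35, 0.02], 0.75), ([0.422, -0.196, 0.02], 0.73), ([0.567, -0.26, 0.079], 0.71), ([0.575, -0.213, -0.001], 0.42)]
dock_bed [([0.575, -0.209, 0.051], 0.83)]
dock [([0.577, -0.214, -0.001], 0.75), ([0.367, -0.014, -0.001], 0.23)]
light_bar [([0.571, -0.209, 0.172], 0.86)]
tray [([0.526, 0.195, 0.005], 0.78)]
driver [([0.367, -0.016, -0.001], 0.57)]
can [([0.74, 0.003, -0.002], 0.92)]
phone [([0.766, -0.201, -0.0], 0.77)]
top {'fx': 460.28848251677334, 'fy': 460.28848251677334, 'cx': 251.84065478880888, 'cy': 196.38248510070164, 'position': array([ 0.46261252, -0.09340214,  1.29147912]), 'orientation': array([ 0.04763868, -0.69509235,  0.71693884, -0.0239977 ])}
module [([0.589, -0.26, 0.048], 0.84), ([0.452, -0.226, 0.019], 0.8), ([0.433, -0.385, 0.021], 0.64)]
module_grip [([0.428, -0.345, 0.022], 0.57), ([0.564, -0.263, 0.08], 0.51)]
dock_bed [([0.579, -0.203, 0.047], 0.95)]
dock [([0.575, -0.21, -0.001], 0.68)]
light_bar [([0.576, -0.21, 0.171], 0.95), ([0.562, -0.261, 0.079], 0.69)]
tray [([0.529, 0.192, -0.003], 0.75)]
driver [([0.374, -0.012, 0.002], 0.86)]
can [([0.741, 0.001, 0.006], 0.93)]
phone [([0.768, -0.193, 0.001], 0.83)]
1.0 [ 3.56004879e-05  9.73236360e-01  2.29806411e-01 -5.13157824e-06]
```

View pics/side0.png

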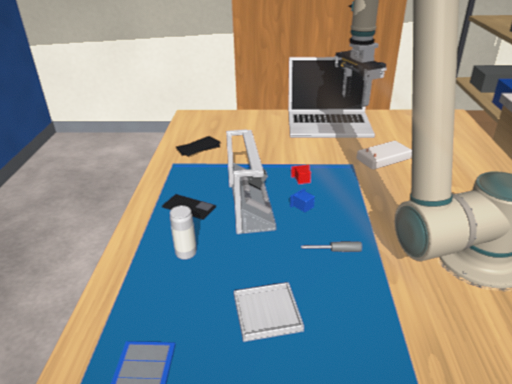

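View pics/top0.png

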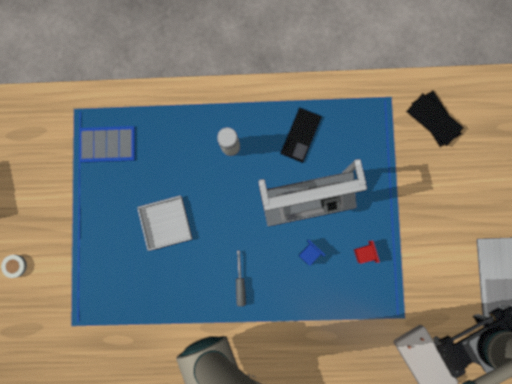

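```bash
cat >h.py <<'E'
import numpy as np,cv2
from scipy.spatial.transform import Rotation as R
from plant import r,gripper_to,inverse_kinematics,vision,models,telemetry
def cam(c):
    k=vision.get_calibration(c); q=k["orientation"]
    return k,R.from_quat(np.r_[q[1:],q[0]]).as_matrix()
def ground(c,uv,z):
    k,M=cam(c); uv=np.atleast_2d(uv).astype(float)
    d=np.c_[(uv[:,0]-k["cx"])/k["fx"],(uv[:,1]-k["cy"])/k["fy"],np.ones(len(uv))]@M.T
    return k["position"]+d*((z-k["position"][2])/d[:,2])[:,None]
def proj(c,P):
    k,M=cam(c); p=(np.atleast_2d(P)-k["position"])@M
    return np.c_[k["fx"]*p[:,0]/p[:,2]+k["cx"],k["fy"]*p[:,1]/p[:,2]+k["cy"]]
def quat(M):
    q=R.from_matrix(M).as_quat(); return np.r_[q[3],q[:3]]
E
python3 - <<'E'
from h import *
def stat(t,c,z):
    for d in models.regions_of(t,c)[:3]:
        ys,xs=np.nonzero(d["pixels"]); P=ground(c,np.c_[xs,ys],z)[:,:2]
        (cx,cy),(w,h),a=cv2.minAreaRect(P.astype(np.float32)*1000)
        print(t,c,round(d["score"],2),len(xs),"uv",xs.mean().round(),ys.mean().round(),"rect",round(cx),round(cy),round(w),round(h),round(a,1))
i=vision.snapshot("top"); s=vision.snapshot("side")
stat("light_bar","top",.188);stat("dock","top",.05);stat("tray","top",.018);stat("module","top",.07);stat("phone","top",.009)
stat("light_bar","side",.172);stat("module","side",.07);stat("tray","side",.018)
a=cv2.resize(i[150:280,230:400],(680,520)[:2],interpolation=cv2.INTER_CUBIC)
cv2.imwrite("pics/crop_top.png",a[:,:,::-1])
b=cv2.resize(s[120:240,200:330],(650,600),interpolation=cv2.INTER_CUBIC)
cv2.imwrite("pics/crop_side.png",b[:,:,::-1])
for t,c in(("module_grip","top"),("module_grip","side"),("light_bar","top"),("dock_bed","top"),("dock_bed","side"),("dock","top"),("dock","side"),("tray","top"),("tray","side")):
    print(t,c,[(np.round(d["at"],3).tolist(),round(d["score"],2)) for d in models.mark_of(t,c)][:4])
E
```

```text
light_bar top 0.9 3661 uv 311.0 195.0 rect 580 -206 114 254 10.1
light_bar top 0.65 476 uv 228.0 141.0 rect 713 -4 71 48 20.2
dock top 0.76 3641 uv 311.0 196.0 rect 593 -220 129 285 9.9
dock top 0.18 1250 uv 300.0 135.0 rect 755 -190 71 142 64.9
tray top 0.86 2081 uv 164.0 223.0 rect 527 194 128 129 13.8
module top 0.86 249 uv 310.0 253.0 rect 433 -201 42 43 43.0
module top 0.85 418 uv 366.0 253.0 rect 427 -346 63 58 16.6
module top 0.72 245 uv 330.0 204.0 rect 559 -259 45 40 88.1
phone top 0.77 1346 uv 300.0 135.0 rect 765 -195 74 149 66.2
light_bar side 0.57 2776 uv 248.0 189.0 rect 591 -116 88 499 8.5
module side 0.76 397 uv 302.0 200.0 rect 442 -141 111 62 86.2
module side 0.7 197 uv 256.0 180.0 rect 571 -250 102 57 72.2
module side 0.65 310 uv 301.0 174.0 rect 440 -276 106 54 88.6
tray side 0.92 3088 uv 267.0 311.0 rect 529 200 129 142 13.6
module_grip top [([0.428, -0.348, 0.023], 0.85), ([0.565, -0.265, 0.08], 0.64), ([0.423, -0.198, 0.021], 0.58)]
module_grip side [([0.426, -0.198, 0.017], 0.85), ([0.429, -0.348, 0.019], 0.68), ([0.562, -0.262, 0.078], 0.46)]
light_bar top [([0.577, -0.211, 0.172], 0.91), ([0.576, -0.206, 0.046], 0.52)]
dock_bed top [([0.574, -0.204, 0.048], 0.77)]
dock_bed side [([0.573, -0.213, 0.052], 0.85)]
dock top []
dock side [([0.578, -0.21, 0.0], 0.97), ([0.766, -0.2, 0.002], 0.35)]
tray top [([0.53, 0.19, -0.002], 0.6)]
tray side [([0.526, 0.194, 0.004], 0.82)]
```

View pics/crop_top.png

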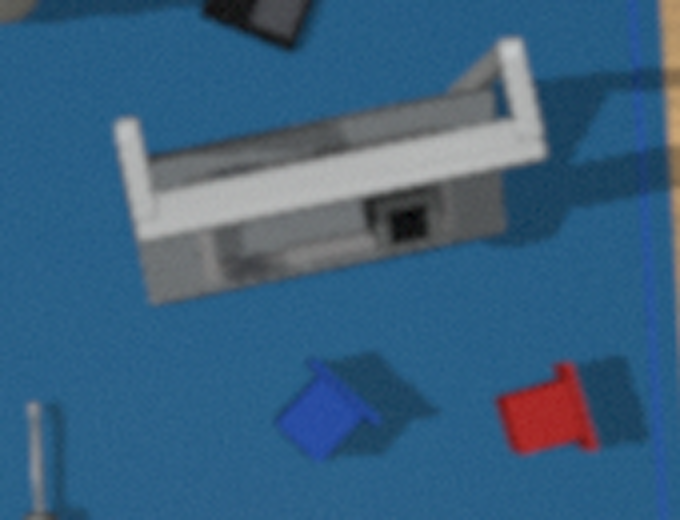

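View pics/crop_side.png

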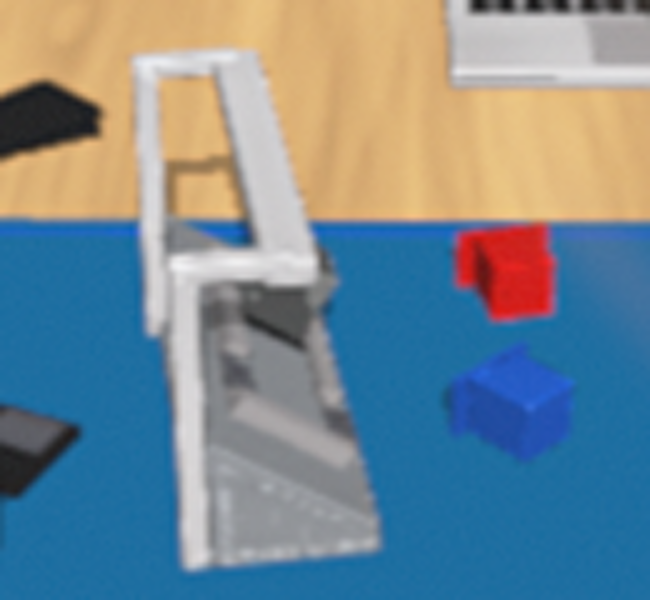

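The top crop shows three module-shaped things: blue at top-camera pixel (311,253), red at (367,252), both loose on the mat, and grey with its dark window at (331,205), docked under the light bar. I take the grey one. The end stop shows at about (289,212), and the network points match the dock geometry at yaw 10°, t ≈ -52 mm.

```bash
cat >>h.py <<'E'
yaw=np.deg2rad(10.0); a=np.deg2rad(35)
Y=np.array([-np.sin(yaw),np.cos(yaw),0]); H=np.array([np.cos(yaw),np.sin(yaw),0]); U=np.array([0,0,1.])
X=np.cos(a)*H+np.sin(a)*U; Z=-np.sin(a)*H+np.cos(a)*U
B=np.array([.5755,-.2085,.0495])
def tool(x,z,s=1): # tool z = -z, tool x=s*x
    zz=-z; xx=s*x; return quat(np.c_[xx,np.cross(zz,xx),zz])
def P(t,h): return B+t*Y+h*Z    # TCP pose at module height h above bed
def st(m=""):
    f=telemetry.current_wrist_force(); p=telemetry.current_ee_pos()-B
    print(m,"t%.2f"%telemetry.current_t(),"pos YXZ",np.round([p@Y*1e3,p@X*1e3,p@Z*1e3],1),"F YXZ",np.round([f@Y,f@X,f@Z],1),"open",round(telemetry.current_opening()*1e3,1))
E
python3 - <<'E'
from h import *
st()
yt=np.deg2rad(13.8); Ht=np.array([np.cos(yt),np.sin(yt),0])
for s in(1,-1):
    for n,p,q in(("pre",P(-.052,.164),tool(X,Z,s)),("grip",P(-.052,.044),tool(X,Z,s)),("stop",P(.07,.044),tool(X,Z,s)),("out",P(.07,.17),tool(X,Z,s)),
      ("tray",[.528,.193,.15],tool(Ht,U,s)),("traydn",[.528,.193,.048],tool(Ht,U,s))):
        j=inverse_kinematics(p,q); print(s,n,None if j is None else np.round(j,2))
E
```

```text
t1.95 pos YXZ [-245.9 -196.5  358.5] F YXZ [-0.2  0.3 -0.5] open 94.0
1 pre [-1.    0.15  1.99  0.75  0.89 -0.05]
1 grip [-0.85  0.34  2.04  0.95  0.65 -0.2 ]
1 stop [-0.68  0.24  2.21  1.08  0.51 -0.21]
1 out [-0.85 -0.01  2.15  0.75  0.81  0.06]
1 tray [ 0.23  0.31  1.66 -0.    1.17  1.56]
1 traydn [ 0.23  0.42  1.79 -0.    0.93  1.56]
-1 pre None
-1 grip None
-1 stop None
-1 out None
-1 tray [ 0.23  0.31  1.66 -0.    1.17 -1.58]
-1 traydn [ 0.23  0.42  1.79 -0.    0.93 -1.58]
```

```bash
python3 - <<'E'
from h import *
q=tool(X,Z)
r.move_to(P(-.052,.164),q); st("pre")
print(r.move_l(P(-.052,.044),vel=.08,guard=8)); st("in")
for c in("side","top"):
    im=vision.snapshot(c); u,v=proj(c,P(-.05,.04))[0].astype(int)
    cv2.imwrite(f"pics/g_{c}.png",cv2.resize(im[max(v-60,0):v+60,u-70:u+70],None,fx=3,fy=3,interpolation=2)[:,:,::-1])
i=np.hstack([cv2.imread(f"pics/g_{c}.png")[:360,:400] for c in("side","top")]); cv2.imwrite("pics/g.png",i)
E
```

```text
pre t3.23 pos YXZ [-53.1   0.3 164.3] F YXZ [-0.5  0.4 -0. ] open 93.6
False
in t4.88 pos YXZ [-52.3   0.2  44.4] F YXZ [-0.1  0.5 -0.2] open 93.8
```

View pics/g.png

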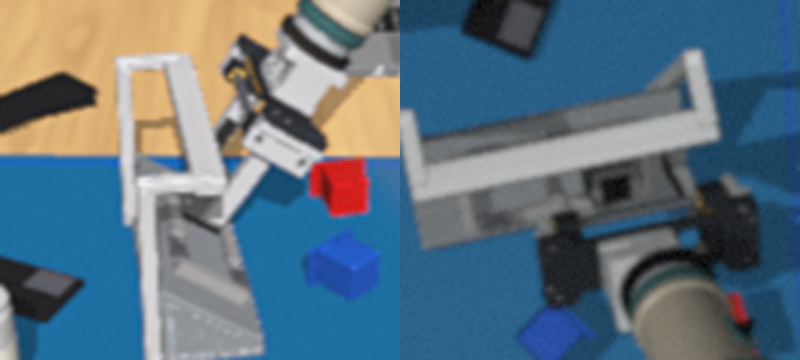

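The picture shows the open fingers either side of the grey module (window at about (615,187)) and the body clear of the bar. Next: close and slide.

```bash
python3 - <<'E'
from h import *
gripper_to(.03,45); st("closed"); print(telemetry.current_finger_force())
p0=telemetry.current_ee_pos()
for k in range(6):
    p=telemetry.current_ee_pos() if k==0 else p0+Y*.02*k
    hit=r.move_l(p0+Y*.02*(k+1),vel=.03,guard=10); st(f"{k} {hit}")
    if hit: break
E
```

```text
closed t5.86 pos YXZ [-51.8   0.   44. ] F YXZ [0.8 0.6 0.5] open 39.8
45.000160932540894
0 False t6.68 pos YXZ [-30.9  -0.   44. ] F YXZ [ 1.1 -0.   1.8] open 39.5
1 False t7.50 pos YXZ [-11.  -0.  44.] F YXZ [-0.  -0.5  4. ] open 39.5
2 False t8.32 pos YXZ [ 9. -0. 44.] F YXZ [ 2.  -1.7  4.3] open 39.7
3 False t9.13 pos YXZ [29.  -0.1 44. ] F YXZ [ 1.  -0.1  5.8] open 39.7
4 False t9.95 pos YXZ [48.9 -0.1 44. ] F YXZ [-0.5 -1.3  7.3] open 39.7
5 True t10.38 pos YXZ [54.3  0.1 44.1] F YXZ [-0.   0.1  2. ] open 39.7
```

```bash
python3 - <<'E'
from h import *
p=telemetry.current_ee_pos()
hit=r.move_l(p+Y*.015+Z*.0005,vel=.02,guard=18); st(f"push {hit}")
r.hold(.2); st("held")
E
```

```text
push True t10.93 pos YXZ [55.   0.  44.6] F YXZ [-1.3 -0.2 -0.3] open 39.8
held t11.12 pos YXZ [55.  -0.  44.6] F YXZ [ 0.2  0.9 -0.6] open 39.4
```

```bash
python3 - <<'E'
from h import *
gripper_to(.03,60)
p=telemetry.current_ee_pos()
for h in(.004,.008,.012,.016,.022,.03):
    hit=r.move_l(p+h*Z,vel=.03,guard=28); st(f"{h} {hit}")
    if hit: break
print(telemetry.current_finger_force())
E
```

```text
0.004 False t11.62 pos YXZ [55.  -0.1 48.4] F YXZ [-0.1  1.3 -8. ] open 39.5
0.008 False t11.91 pos YXZ [55.1 -0.7 52.2] F YXZ [-1.1 -0.2 -9.3] open 39.4
0.012 False t12.19 pos YXZ [55.3 -1.2 56.3] F YXZ [-0.9 -2.9 -5.4] open 39.6
0.016 False t12.47 pos YXZ [54.6  2.4 61.2] F YXZ [ 0.7  3.6 -3.2] open 39.6
0.022 False t12.82 pos YXZ [55.  -0.2 66.9] F YXZ [-0.4 -0.1 -1.1] open 39.4
0.03 False t13.24 pos YXZ [54.8  0.  74.8] F YXZ [-0.5 -1.1 -2.3] open 39.7
59.999574422836304
```

```bash
python3 - <<'E'
from h import *
p=telemetry.current_ee_pos()
r.move_l(p+.1*Z,vel=.12); st("up")
p=telemetry.current_ee_pos(); r.move_l(p-.03*H+.12*Y+.03*U,vel=.2)
yt=np.deg2rad(13.8); Ht=np.array([np.cos(yt),np.sin(yt),0])
r.move_to([.50,.10,.23],tool(Ht,U)); r.move_l([.528,.193,.16],vel=.2); st("over tray")
im=vision.snapshot("side"); u,v=proj("side",[.528,.193,.12])[0].astype(int)
vision.snapshot("top")
cv2.imwrite("pics/over.png",cv2.resize(im[v-80:v+100,u-90:u+90],None,fx=3,fy=3,interpolation=2)[:,:,::-1])
for c in("side","top"): print([(np.round(d["at"],3),round(d["score"],2)) for d in models.mark_of("module",c)])
E
```

```text
up t14.22 pos YXZ [ 55.   -0.4 174.4] F YXZ [ 0.2 -0.9 -2.1] open 39.4
over tray t16.73 pos YXZ [402.6  82.4  78. ] F YXZ [-0.1 -1.4 -1.3] open 39.4
[(array([0.524, 0.192, 0.11 ]), 0.85), (array([ 0.435, -0.381,  0.021]), 0.7), (array([ 0.45 , -0.227,  0.022]), 0.56)]
[(array([ 0.435, -0.387,  0.018]), 0.85), (array([ 0.451, -0.226,  0.016]), 0.66), (array([0.529, 0.189, 0.116]), 0.41)]
```

View pics/over.png

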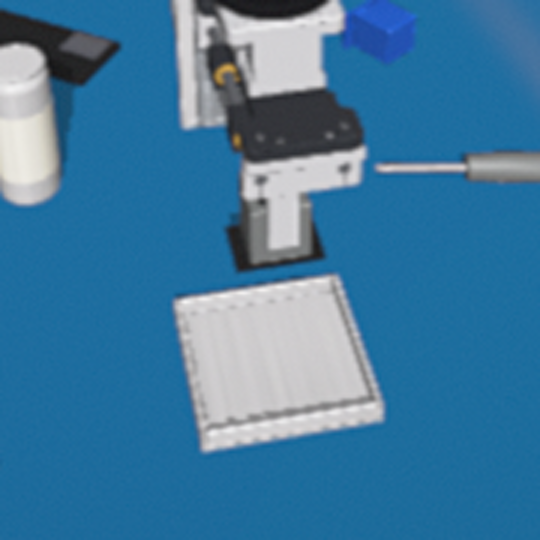

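The side picture shows the module hanging upright over the tray (foot at about (275,250)). Next: lower under guard.

```bash
python3 - <<'E'
from h import *
r.move_l([.528,.193,.065],vel=.1)
hit=r.move_l([.528,.193,.038],vel=.02,guard=5); st(f"down {hit}"); print(telemetry.current_ee_pos())
gripper_to(.03,6); r.hold(.1)
gripper_to(.06); st("open")
r.move_l([.528,.193,.20],vel=.12); 
vision.snapshot("top"); im=vision.snapshot("side"); u,v=proj("side",[.528,.193,.03])[0].astype(int)
cv2.imwrite("pics/done.png",cv2.resize(im[v-90:v+70,u-90:u+90],None,fx=3,fy=3,interpolation=2)[:,:,::-1])
for c in("side","top"):
  for t in("module","tray","driver","can","phone"): print(c,t,[(np.round(d["at"],3).tolist(),round(d["score"],2)) for d in models.mark_of(t,c)])
st()
E
```

```text
down True t18.90 pos YXZ [403.6  17.9 -14.4] F YXZ [-0.3  2.2  3.8] open 39.5
[0.5279384  0.1929852  0.04796864]
open t19.74 pos YXZ [403.6  16.4 -14.6] F YXZ [0.2 0.1 0.7] open 60.4
side module [([0.525, 0.194, 0.001], 0.96), ([0.449, -0.224, 0.021], 0.94), ([0.434, -0.381, 0.021], 0.56)]
side tray [([0.524, 0.194, 0.005], 0.69)]
side driver [([0.365, -0.017, -0.001], 0.83)]
side can [([0.739, 0.003, -0.004], 0.66), ([0.577, -0.211, -0.003], 0.24)]
side phone [([0.767, -0.2, 0.0], 0.94), ([0.574, -0.21, -0.002], 0.59)]
top module [([0.436, -0.383, 0.022], 0.86), ([0.453, -0.226, 0.019], 0.85), ([0.534, 0.192, 0.002], 0.64)]
top tray [([0.528, 0.191, -0.002], 0.72)]
top driver [([0.371, -0.016, 0.003], 0.76)]
top can [([0.737, -0.0, 0.004], 0.95), ([0.769, -0.194, -0.001], 0.33)]
top phone [([0.774, -0.194, -0.001], 0.87)]
 t21.77 pos YXZ [403.7 105.2 110.1] F YXZ [ 0.3 -0.3  1.4] open 60.2
```

View pics/done.png

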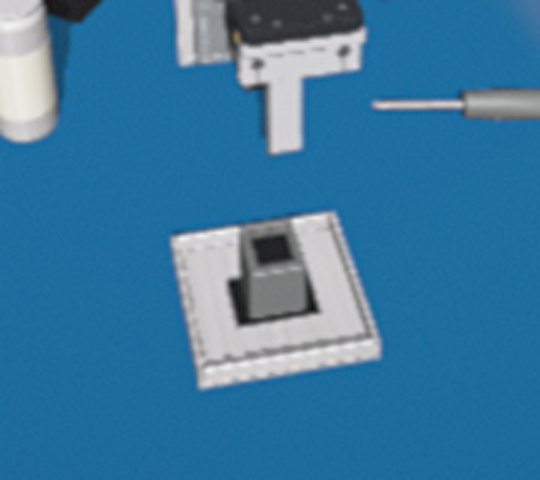

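The module stands flat in the middle of the tray (about (275,280)), with the gripper clear above it.

```bash
python3 -c "
from plant import r
print(r.sign_off())"
```

```text
the job is handed in; nothing more can be done
None
```

The grey module is off the dock and standing flat near the middle of the tray, released; the screwdriver, can and phone still read in the same places, and the job was handed in at about 22 s (no verdict was returned).

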